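# Find the stiffest clasp tongue and proof-load it

## Task

Three spring tongues for clasps are clamped in the test jig: starting with the one nearest the brass ring weight and going along the row, press each one's pin gently down until the tongue meets its hidden stop, hold it there for a moment to judge its stiffness, and let it spring back. Then put the weight over the pin of the stiffest tongue (the one that takes most force per millimetre), so that it sits on the pan and hangs there clear of the stop. Do not force a tongue against its stop, and leave the other things on the bench alone.

Things in the scene. Friction and masses are not known exactly. Their poses are not given: they have to be found in the camera images.
- jig: Spring test jig fixed on the bench: aluminium plate 170 x 200 x 12 mm with three like steel tongues clamped side by side, 55 mm apart. Origin on the bench, z up. The tongues run along the jig's -x (roughly to the robot), at jig y = -55, 0, +55 mm; their pins stand at x = -50 mm. The clamp fills x = 20 to 60 mm, y within 80 mm, top 54 mm (two thumb screws 63 mm) above the bench.
- weight: Brass ring weight, 0.4 kg, outer diameter 42 mm, hole 16 mm right through, 40 mm high, standing upright on the bench beside the jig, on the jig's -y side. Origin at the centre of its underside, z along the hole, upwards.
- tongue_a (a joint): Bending of tongue a at its clamp, in rad: 0 when free, growing as the tip is pressed down; 0.01 is 0.7 mm at the pin. Its stop is somewhere between 0.09 and 0.17, unlike for each tongue. It springs back when let go. The tongues change places from one start to another. The weight bends the stiffest by about 0.04, the next by about 0.07, the softest on to its stop.
- pin_a (a point): Polished round top of the upright 10 mm pin at the tip of tongue a, 70 mm from its clamp, 57 mm above the bench when free. The pin rises 14 mm from a flat round pan 32 mm across, 43 mm above the bench. Pressed down, the tongue resists 0.3 to 1.6 N per mm until after 6 to 12 mm it meets a hidden stop at 3 to 14 N; from there force climbs 3 or more times faster. Over 22 N spoils it.
- tongue_b (a joint): Bending of tongue b at its clamp, in rad: 0 when free, growing as the tip is pressed down; 0.01 is 0.7 mm at the pin. Its stop is somewhere between 0.09 and 0.17, unlike for each tongue. It springs back when let go. The tongues change places from one start to another. The weight bends the stiffest by about 0.04, the next by about 0.07, the softest on to its stop.
- pin_b (a point): Polished round top of the upright 10 mm pin at the tip of tongue b, 70 mm from its clamp, 57 mm above the bench when free. The pin rises 14 mm from a flat round pan 32 mm across, 43 mm above the bench. Pressed down, the tongue resists 0.3 to 1.6 N per mm until after 6 to 12 mm it meets a hidden stop at 3 to 14 N; from there force climbs 3 or more times faster. Over 22 N spoils it.
- tongue_c (a joint): Bending of tongue c at its clamp, in rad: 0 when free, growing as the tip is pressed down; 0.01 is 0.7 mm at the pin. Its stop is somewhere between 0.09 and 0.17, unlike for each tongue. It springs back when let go. The tongues change places from one start to another. The weight bends the stiffest by about 0.04, the next by about 0.07, the softest on to its stop.
- pin_c (a point): Polished round top of the upright 10 mm pin at the tip of tongue c, 70 mm from its clamp, 57 mm above the bench when free. The pin rises 14 mm from a flat round pan 32 mm across, 43 mm above the bench. Pressed down, the tongue resists 0.3 to 1.6 N per mm until after 6 to 12 mm it meets a hidden stop at 3 to 14 N; from there force climbs 3 or more times faster. Over 22 N spoils it.
- driver: Bystander: screwdriver with a wooden handle, lying beside the jig.
- bench_block: Bystander: square steel block 60 x 60 x 20 mm lying on the robot's side of the jig.
- bangle: Bystander: brass ring, outer diameter 64 mm, 10 mm high, lying on the robot's side of the jig.
- hammer: Bystander: hammer lying at the left of the bench.
- tin: Bystander: open round steel tin, diameter 90 mm, 40 mm high, left of the robot.
- g_clamp: Bystander: red G-clamp lying at the right of the bench, 14 mm high.
- jar: Bystander: closed amber jar, diameter 60 mm, 75 mm high, at the right of the bench.

How it is judged (in metres and radians):
On the way, in this order (a step that is already met when the one before it is completed fails the run):
1. the tongue nearest the side where the weight stood is held down at its stop (((y of pin_a in the frame of jig between -0.075 and -0.035 m and value of joint tongue_a above 0.1511 rad) or (y of pin_b in the frame of jig between -0.075 and -0.035 m and value of joint tongue_b above 0.1154 rad) or (y of pin_c in the frame of jig between -0.075 and -0.035 m and value of joint tongue_c above 0.1011 rad))), for 0.2 s.
2. then the middle tongue is held down at its stop (((y of pin_a in the frame of jig between -0.02 and 0.02 m and value of joint tongue_a above 0.1511 rad) or (y of pin_b in the frame of jig between -0.02 and 0.02 m and value of joint tongue_b above 0.1154 rad) or (y of pin_c in the frame of jig between -0.02 and 0.02 m and value of joint tongue_c above 0.1011 rad))), for 0.2 s.
3. then the last tongue is held down at its stop (((y of pin_a in the frame of jig between 0.035 and 0.075 m and value of joint tongue_a above 0.1511 rad) or (y of pin_b in the frame of jig between 0.035 and 0.075 m and value of joint tongue_b above 0.1154 rad) or (y of pin_c in the frame of jig between 0.035 and 0.075 m and value of joint tongue_c above 0.1011 rad))), for 0.2 s.
4. then the weight is over the pin of the stiffest tongue, down on its pan (((horizontal distance between weight and pin_a below 0.009 m and z of weight in the frame of pin_a below -0.01 m and value of joint tongue_a between 0.015 and 0.055 rad) or (horizontal distance between weight and pin_b below 0.009 m and z of weight in the frame of pin_b below -0.01 m and value of joint tongue_b between 0.015 and 0.055 rad) or (horizontal distance between weight and pin_c below 0.009 m and z of weight in the frame of pin_c below -0.01 m and value of joint tongue_c between 0.015 and 0.055 rad))), for 0.2 s.
At the end, for the whole second after the job is handed in: The weight is over the pin of the stiffest tongue (axis within 9 mm of the pin's top, underside at least 10 mm below it) and at rest, and the tongue carries it with a bending of 0.015 to 0.055 rad, which only the stiffest does (((horizontal distance between weight and pin_a below 0.009 m and z of weight in the frame of pin_a below -0.01 m and value of joint tongue_a between 0.015 and 0.055 rad) or (horizontal distance between weight and pin_b below 0.009 m and z of weight in the frame of pin_b below -0.01 m and value of joint tongue_b between 0.015 and 0.055 rad) or (horizontal distance between weight and pin_c below 0.009 m and z of weight in the frame of pin_c below -0.01 m and value of joint tongue_c between 0.015 and 0.055 rad)) and linear speed of weight below 0.02 m/s); the robot touches nothing.
It fails at once if a tongue is loaded with more than 22 N (contact force between any of tongue_a, tongue_b, tongue_c and anything else above 22 N).
It fails at once if a bystander is moved by more than 20 mm (distance of any of driver, bench_block, bangle, hammer, tin, g_clamp, jar from where it was at the start of the episode above 0.02 m).
It also fails if it takes over 70 s, if anything falls off the work surface, if the arm or the gripper's body presses on something with over 40 N, if the wrist force passes 120 N, or if a joint passes its speed limit or range.

## Robot

A 6-joint arm with a two-finger parallel gripper is mounted at the origin on the work surface. World frame = base frame: x ahead of the robot, y to its left, z up, the work surface at z = 0. Lengths are in mm, angles in rad, forces in N, time in s.
With the tool pointing down it reaches from about 325 to 850 mm from the base axis. Payload 4.4 kg.
Tool frame: the origin (TCP) lies between the finger pads; the fingertips stand manip.tip_reach ahead of it and the grasp point (between the pads) lies 5 mm behind it (manip.tip_reach is the distance from the TCP to the fingertips, in mm); z points along the fingers, y is the line along which they close (so a half turn about z gives the same grasp; the last joint's range is limited). The gripper opens to 94 mm and grips with 3 to 60 N. Pads are 16 mm wide; open, the fingers measure 119 mm over their backs; the gripper's body (75 mm by 177 mm) begins 78 mm behind the grasp point.
Start: joints at [-0.15, 0.207, 1.542, -0, 1.393, -0.15], TCP at [575.002, -0.012, 219.447] pointing down, gripper open.
Joint ranges: [-2.73, 2.73], [-0.86, 2.22], [0.23, 2.46], [-1.11, 4.25], [0.08, 2.63], [-2.82, 2.82]. Speed limits (rad/s): [2.79, 2.79, 3.14, 3.14, 3.14, 3.14].

## Interface

Orientations are given as a 3x3 rotation matrix whose columns are the frame's x, y, z axes.
In Python, from plant import manip, read_camera, camera_model, search_frame, outline_of, place_of gives the robot as it stands.
- The arm moves only by the tool jog_arm, never from a script. Its argument "deltas" is a list of rows, each an object of numbers: "grip": the finger opening in mm, from 0 to 94; "x", "y", "z": the shift along the tool's x, y, z each as a share of 0.04 m, from -1 to 1; "rx", "ry", "rz": the turn, a rotation vector about the tool's x, y, z each as a share of 6 degrees, from -1 to 1. A call has 1 to 10 rows; each row shifts and turns the commanded pose from where the row before left it, along the tool's axes as they then stand; what a row does not reach is not made up. A row lasts 1/12 s, in which the tool goes at most 41.7 mm and 7.16 degrees, less where a joint would pass 70% of its speed; a pose out of reach is approached as far as the arm can. A call with a number of a shift or a turn outside -1 to 1 is refused whole. A call with a gripper value outside its range is refused whole. The fingers move at their own pace and stop on an object; "newtons" is the grip in N (left out, the last holds). Time passes only in rows, so rows that do not move let the fingers close. It gives the time, the measured TCP pose, the force, the opening and the grip force at its end, in the units of the state.
- manip.get_obs(): the state, without advancing time (a new reading comes with each control period).
- read_camera(name): name is "scene" or "side" or "wrist"; returns the picture (400x640x3 uint8, red, green, blue); there is no depth.
- camera_model(name): a dict with "fov_y" (degrees; the focal length in pixels is half the picture's height over the tangent of half this angle, whatever the lens; pixels are square), "cx", "cy" (the principal point, pixels), "extrinsics" (4x4, takes a point from camera to world coordinates). Camera axes: x right, y up, looking along -z (the intrinsics and any distortion apply to the point x, -y, -z); pixel columns grow to the right and rows downward; lengths in mm; the calibration is good to about 2 mm. A picture is of the moment at which its call begins: read the wrist's pose just before it. camera_model takes no time and is no camera call; for the wrist camera it gives the pose at the moment of the call.
- manip.job_done(): hands the job in; it is judged then, once.
Trained networks look in the newest picture that a camera, given by its name, has taken for a name from the list of things; names that differ only in an ending like _2 or _b are one class to them, and where a whole thing is asked for, a point or a joint stands for the part that bears it (a point fixed in the world has none). Each returns a list of dicts, best first, with "score" (0 to 1); they miss things now and then, are a little off and sometimes report something else, mostly with a low value. They report only what shows in the picture. A call takes as long as a camera call.
- search_frame(name, camera): "position" ([row, column] in pixels, amid what is visible of it).
- outline_of(name, camera): "mask" (400x640 bool, what is visible of it) and "position" ([row, column] in pixels, amid what is visible of it).
- place_of(name, camera): "position" ([row, column] in pixels: a listed point, or the origin of a listed thing).
The state is a dict: "t": time; "qpos": joint angles; "joint_vel": joint speeds; "effort": joint torques, N m; "position": TCP position; "tool_rot": TCP orientation; "ft_force": force on the tool from outside, world axes, zero at the start; "torque": the same for the moment, N m; "finger_gap": finger opening in mm; "gripper_force": force on a finger pad.
Only numpy, scipy, OpenCV 4.12 (cv2) and the standard library are available. Lean on these libraries where they do the work, as an engineer would, in place of code of your own. Each camera call takes 0.05 s, during which the arm holds its last target. There are 200 camera calls.

## Working session

There is one attempt and no reset: what is moved stays moved. The work goes in short steps, Python scripts to look and compute and a tool call to move; the robot and the scene stay as the last step left them, time stands still between calls to the robot, and variables do not carry over. Pictures are saved under pics/ and viewed, at most 10 in all, crops included, and the job is handed in when it is done.

Besides the shell and the picture viewer there is one more tool, called as name(argument=value, ...), one argument or row to a line, values as JSON. jog_arm: Moves the arm, as the interface text tells. Shift numbers are shares of 0.04 m and turn numbers shares of 6 degrees, none past 1 either way. Its arguments: {"type":"object","properties":{"deltas":{"type":"array"},"newtons":{"type":"number"}},"required":["deltas"]}

```bash
mkdir -p pics; ls; cat > h.py <<'E'
import numpy as np, cv2
from plant import manip, read_camera, camera_model, search_frame, outline_of, place_of
def ray(cam,rc,m=None):
    m=m or camera_model(cam); f=200/np.tan(np.radians(m["fov_y"])/2)
    E=np.array(m["extrinsics"]); r,c=rc
    d=E[:3,:3]@np.array([(c-m["cx"])/f,-(r-m["cy"])/f,-1.0]); return E[:3,3],d
def at_z(cam,rc,z,m=None):
    o,d=ray(cam,rc,m); return o+d*(z-o[2])/d[2]
def save(cam,n):
    im=read_camera(cam); cv2.imwrite(f"pics/{n}.png",im[:,:,::-1]); return im
E
python3 - <<'E'
from h import *
np.set_printoptions(precision=1,suppress=True)
o=manip.get_obs(); print(o["position"],o["tool_rot"],o["finger_gap"],manip.tip_reach,o["ft_force"])
for cam in("scene","side","wrist"):
    m=camera_model(cam); print(cam,{k:v for k,v in m.items() if k!="extrinsics"},np.array(m["extrinsics"])[:3,3])
    save(cam,cam+"0")
    for n,z in(("pin_a",57),("weight",0),("jig",0)):
        for r in place_of(n,cam)[:4]: print(n,round(r["score"],2),np.array(r["position"]),at_z(cam,r["position"],z))
E
```

```text
pics
[574.2   0.1 218.3] [[-0.  1. -0.]
 [ 1.  0.  0.]
 [ 0. -0. -1.]] 93.61522711691974 14.0 [ 0.3 -0.1  1.3]
scene {'fov_y': 45.786601049334934, 'cx': 323.5364814034584, 'cy': 204.11813571112245} [1374.4  233.  1040.2]
pin_a 0.63 [191.3 283.5] [ 447.3 -117.5   57. ]
pin_a 0.57 [197.  293.1] [462.9 -83.5  57. ]
pin_a 0.5 [204.6 317.2] [475.3  -8.1  57. ]
weight 0.54 [204.6 248.9] [ 473.4 -222.3    0. ]
weight 0.26 [195.4 295.8] [401.4 -95.8   0. ]
jig 0.7 [222.3 287.7] [513.  -87.8   0. ]
side {'fov_y': 54.27061172959948, 'cx': 316.89564165745503, 'cy': 195.15254071809267} [ 112.9 -632.2  949.7]
pin_a 0.63 [210.3 324.9] [468.9 -64.7  57. ]
pin_a 0.63 [222.9 332.6] [ 465.1 -113.1   57. ]
pin_a 0.54 [200.  317.7] [469.9 -22.   57. ]
weight 0.75 [265.1 352.2] [ 460.6 -226.8    0. ]
wrist {'fov_y': 70.87534651631418, 'cx': 324.0457120673197, 'cy': 200.0822066280531} [575.1  71.  384.2]
pin_a 0.91 [200.6 244.7] [479.5 -11.7  57. ]
pin_a 0.71 [281.1 232.5] [ 456.1 -119.1   57. ]
weight 0.57 [328.5 254.9] [ 464.2 -236.3    0. ]
jig 0.66 [233.7 287.1] [521.  -75.8   0. ]
```

View pics/wrist0.png

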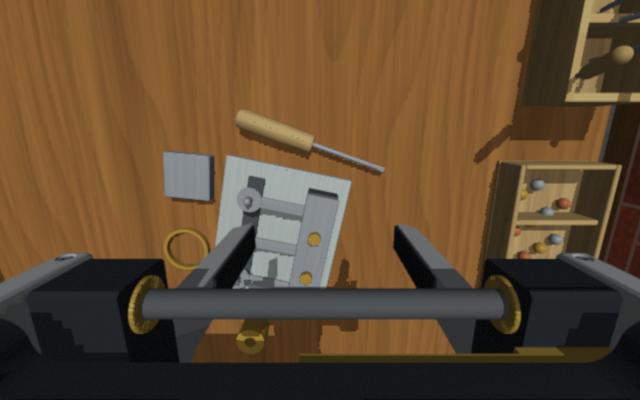

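View pics/side0.png

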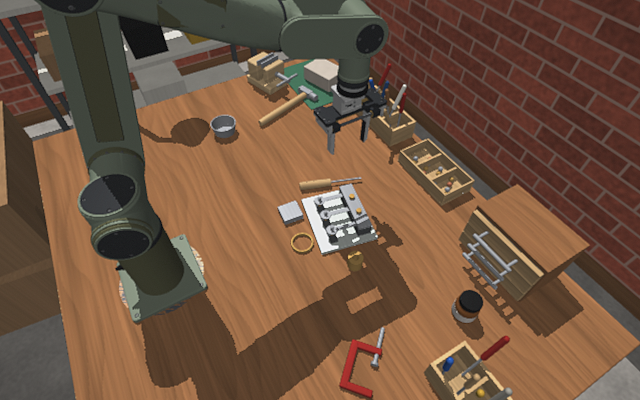

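jog_arm(
  deltas=[
    {"x":-0.94,"y":-0.65},
    {"x":-0.94,"y":-0.65},
    {"x":-0.94,"y":-0.65},
    {"x":-0.94,"y":-0.65},
    {"rz":0.7},
    {"rz":0.7},
    {"rz":0.7},
    {},
    {},
  ],
)

```text
$.deltas[0]: bad value
```

```bash
python3 - <<'E'
from h import *
np.set_printoptions(precision=1,suppress=True)
o=manip.get_obs(); print(o["position"],o["tool_rot"],o["ft_force"])
m=camera_model("wrist"); save("wrist","w1")
for n,z in(("pin_a",57),("weight",0),("jig",0)):
    for r in place_of(n,"wrist")[:4]: print(n,round(r["score"],2),np.array(r["position"]),at_z("wrist",r["position"],z,m))
E
```

```text
[575.   -0.  219.4] [[-0.  1.  0.]
 [ 1.  0. -0.]
 [-0.  0. -1.]] [ 0.1 -0.2  0.2]
pin_a 0.87 [201.2 243.9] [478.5 -12.4  57. ]
pin_a 0.83 [280.  228.6] [ 451.2 -117.6   57. ]
weight 0.66 [326.3 257. ] [ 467.8 -232.2    0. ]
jig 0.65 [233.1 287.8] [522.1 -74.9   0. ]
```

View pics/w1.png

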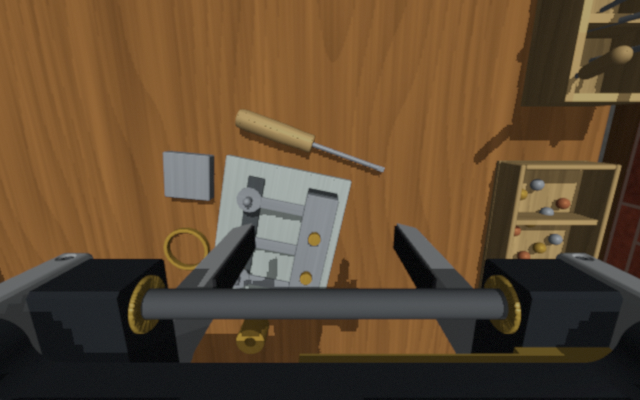

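The call was refused, so the picture is the same as before. I'll send all the keys in each row.

jog_arm(
  deltas=[
    {"grip":94,"x":-0.94,"y":-0.65,"z":0,"rx":0,"ry":0,"rz":0},
    {"grip":94,"x":-0.94,"y":-0.65,"z":0,"rx":0,"ry":0,"rz":0},
    {"grip":94,"x":-0.94,"y":-0.65,"z":0,"rx":0,"ry":0,"rz":0},
    {"grip":94,"x":-0.94,"y":-0.65,"z":0,"rx":0,"ry":0,"rz":0},
    {"grip":94,"x":0,"y":0,"z":0,"rx":0,"ry":0,"rz":0.7},
    {"grip":94,"x":0,"y":0,"z":0,"rx":0,"ry":0,"rz":0.7},
    {"grip":94,"x":0,"y":0,"z":0,"rx":0,"ry":0,"rz":0.7},
    {"grip":94,"x":0,"y":0,"z":0,"rx":0,"ry":0,"rz":0},
    {"grip":94,"x":0,"y":0,"z":0,"rx":0,"ry":0,"rz":0},
  ],
)

```text
t: 1.55
position: [480.2, -137.2, 219.6]
tool_rot: [[0.216, 0.976, 0.0], [0.976, -0.216, -0.0], [-0.0, 0.0, -1.0]]
ft_force: [0.0, 0.7, -0.5]
finger_gap: 94.1
gripper_force: 0.0
```

```bash
python3 - <<'E'
from h import *
np.set_printoptions(precision=1,suppress=True)
m=camera_model("wrist"); save("wrist","w2")
for n,z in(("pin_a",57),("weight",0),("jig",0)):
    for r in place_of(n,"wrist")[:4]: print(n,round(r["score"],2),np.array(r["position"]),at_z("wrist",r["position"],z,m))
print(manip.get_obs()["position"])
E
```

```text
pin_a 0.79 [137.9 299.8] [466.6 -70.9  57. ]
pin_a 0.73 [ 84.4 299.6] [480.  -15.6  57. ]
pin_a 0.61 [179.2 304.2] [ 460.3 -118.2   57. ]
weight 0.78 [244.9 327.4] [ 464.4 -229.5    0. ]
jig 0.94 [134.9 342.2] [517.6 -80.    0. ]
[ 480.3 -136.8  219.4]
```

View pics/w2.png

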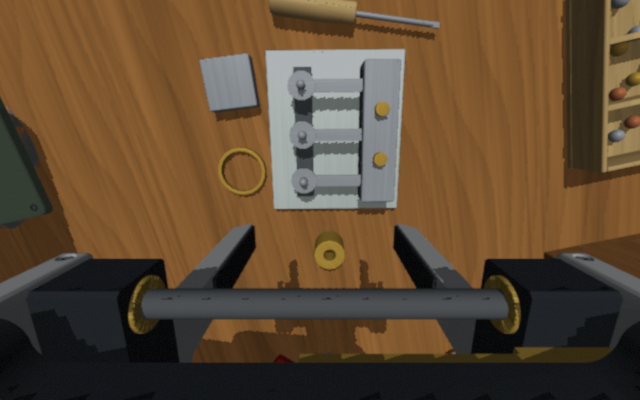

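Picture w2 shows the jig lined up with the tool. The pins are at about (84,300), (133,302) and (181,304), and the weight's top is at (253,330). That matches the networks. Next I'll hover over the first pin with the fingers closed.

jog_arm(
  deltas=[
    {"grip":0,"x":0.1,"y":-0.2,"z":0.95,"rx":0,"ry":0,"rz":0},
    {"grip":0,"x":0.1,"y":-0.2,"z":0.95,"rx":0,"ry":0,"rz":0},
    {"grip":0,"x":0.1,"y":-0.2,"z":0.95,"rx":0,"ry":0,"rz":0},
    {"grip":0,"x":0,"y":0,"z":0,"rx":0,"ry":0,"rz":0},
    {"grip":0,"x":0,"y":0,"z":0,"rx":0,"ry":0,"rz":0},
    {"grip":0,"x":0,"y":0,"z":0,"rx":0,"ry":0,"rz":0},
    {"grip":0,"x":0,"y":0,"z":0,"rx":0,"ry":0,"rz":0},
    {"grip":0,"x":0,"y":0,"z":0,"rx":0,"ry":0,"rz":0},
    {"grip":0,"x":0,"y":0,"z":0,"rx":0,"ry":0,"rz":0},
  ],
)

```text
t: 2.5
position: [461.3, -121.1, 107.6]
tool_rot: [[0.218, 0.976, 0.004], [0.976, -0.218, -0.002], [-0.001, 0.004, -1.0]]
ft_force: [-0.2, 0.4, 0.2]
finger_gap: 37.6
gripper_force: 0.0
```

```bash
python3 - <<'E'
from h import *
np.set_printoptions(precision=1,suppress=True)
o=manip.get_obs(); m=camera_model("wrist"); save("wrist","w3")
print(o["position"],o["finger_gap"],o["ft_force"]); R=np.array(o["tool_rot"])
for n,z in(("pin_a",57),):
    for r in place_of(n,"wrist")[:4]:
        p=at_z("wrist",r["position"],z,m); print(n,round(r["score"],2),np.array(r["position"]),p,"tool",R.T@(p-o["position"]))
E
```

```text
[ 461.3 -121.1  107.6] 37.64991110053299 [-0.2  0.4  0.2]
pin_a 0.67 [219.6 316.7] [ 455.8 -119.2   57. ] tool [ 0.7 -6.1 50.6]
pin_a 0.63 [ 73.6 313.6] [478.3 -12.8  57. ] tool [109.5  -7.3  50.5]
```

View pics/w3.png

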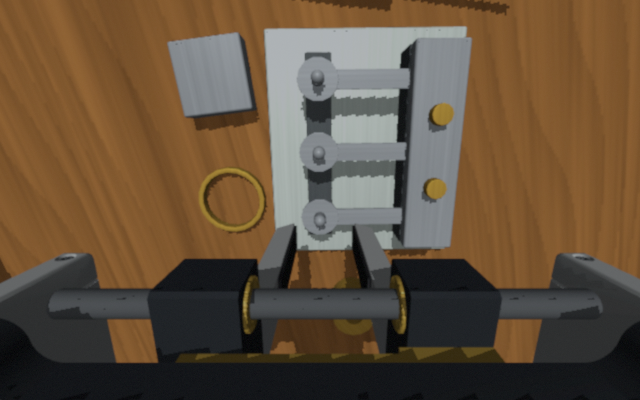

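w3 shows the pins at (217,320), (151,318) and (76,317), with an end-to-end spacing of 109 mm (expected 110). I'll centre over the first pin, finish closing and come down to just above it.

jog_arm(
  deltas=[
    {"grip":0,"x":0.03,"y":-0.12,"z":0,"rx":0,"ry":0,"rz":0},
    {"grip":0,"x":0,"y":0,"z":0,"rx":0,"ry":0,"rz":0},
    {"grip":0,"x":0,"y":0,"z":0,"rx":0,"ry":0,"rz":0},
    {"grip":0,"x":0,"y":0,"z":0,"rx":0,"ry":0,"rz":0},
    {"grip":0,"x":0,"y":0,"z":0,"rx":0,"ry":0,"rz":0},
    {"grip":0,"x":0,"y":0,"z":0,"rx":0,"ry":0,"rz":0},
    {"grip":0,"x":0,"y":0,"z":0.4,"rx":0,"ry":0,"rz":0},
    {"grip":0,"x":0,"y":0,"z":0.25,"rx":0,"ry":0,"rz":0},
    {"grip":0,"x":0,"y":0,"z":0,"rx":0,"ry":0,"rz":0},
    {"grip":0,"x":0,"y":0,"z":0,"rx":0,"ry":0,"rz":0},
  ],
)

```text
t: 3.43
position: [454.1, -117.5, 78.6]
tool_rot: [[0.218, 0.976, -0.002], [0.976, -0.218, 0.001], [0.001, -0.002, -1.0]]
ft_force: [-0.8, -0.0, 0.2]
finger_gap: 0.6
gripper_force: 0.0
```

```bash
python3 - <<'E'
from h import *
np.set_printoptions(precision=1,suppress=True)
o=manip.get_obs(); m=camera_model("wrist"); im=save("wrist","w4"); cv2.imwrite("pics/w4.png",cv2.resize(im[140:300,220:440,::-1],None,fx=3,fy=3))
print(o["position"],o["finger_gap"],o["ft_force"]); R=np.array(o["tool_rot"])
for r in place_of("pin_a","wrist")[:4]:
        p=at_z("wrist",r["position"],57,m); print(round(r["score"],2),np.array(r["position"]),p,"tool",R.T@(p-o["position"]))
E
```

```text
[ 454.1 -117.5   78.6] 0.6419642712454106 [-0.8 -0.   0.2]
0.97 [234.9 330.2] [ 457.8 -119.6   57. ] tool [-1.2  4.1 21.6]
0.69 [ 70.2 329.2] [480.4 -14.5  57. ] tool [106.3   3.2  21.6]
0.62 [161.9 329.2] [468.2 -69.2  57. ] tool [50.2  3.3 21.6]
```

View pics/w4.png

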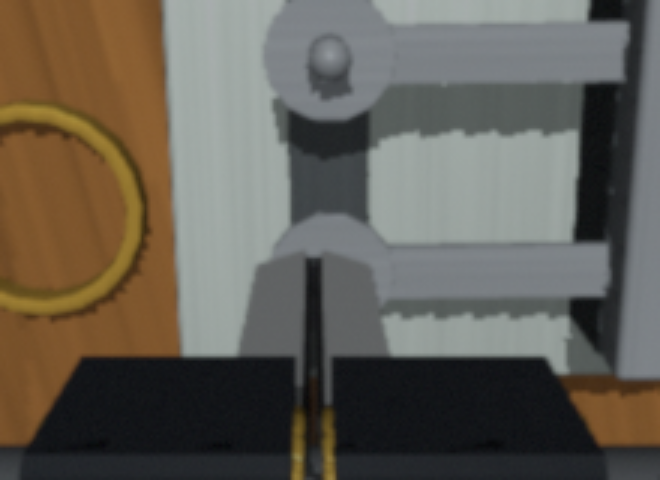

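w4 shows the fingers' middle at column 325 and the pan at column 330. I'll shift +3 mm in tool y and -2 mm in tool x, then press to about 3 mm.

jog_arm(
  deltas=[
    {"grip":0,"x":-0.05,"y":0.08,"z":0,"rx":0,"ry":0,"rz":0},
    {"grip":0,"x":0,"y":0,"z":0,"rx":0,"ry":0,"rz":0},
    {"grip":0,"x":0,"y":0,"z":0.125,"rx":0,"ry":0,"rz":0},
    {"grip":0,"x":0,"y":0,"z":0.075,"rx":0,"ry":0,"rz":0},
    {"grip":0,"x":0,"y":0,"z":0.05,"rx":0,"ry":0,"rz":0},
    {"grip":0,"x":0,"y":0,"z":0,"rx":0,"ry":0,"rz":0},
    {"grip":0,"x":0,"y":0,"z":0,"rx":0,"ry":0,"rz":0},
  ],
)

```text
t: 4.12
position: [457.6, -120.6, 69.5]
tool_rot: [[0.218, 0.976, -0.0], [0.976, -0.218, -0.0], [-0.0, -0.0, -1.0]]
ft_force: [-0.5, 0.4, 2.4]
finger_gap: 0.7
gripper_force: 1.1
```

jog_arm(
  deltas=[
    {"grip":0,"x":0,"y":0,"z":0.04,"rx":0,"ry":0,"rz":0},
    {"grip":0,"x":0,"y":0,"z":0.035,"rx":0,"ry":0,"rz":0},
    {"grip":0,"x":0,"y":0,"z":0,"rx":0,"ry":0,"rz":0},
    {"grip":0,"x":0,"y":0,"z":0,"rx":0,"ry":0,"rz":0},
  ],
)

```text
t: 4.45
position: [457.6, -120.6, 66.7]
tool_rot: [[0.218, 0.976, -0.0], [0.976, -0.218, -0.0], [-0.0, -0.0, -1.0]]
ft_force: [-1.6, 0.9, 5.1]
finger_gap: 0.3
gripper_force: 2.7
```

jog_arm(
  deltas=[
    {"grip":0,"x":0,"y":0,"z":0.025,"rx":0,"ry":0,"rz":0},
    {"grip":0,"x":0,"y":0,"z":0.025,"rx":0,"ry":0,"rz":0},
    {"grip":0,"x":0,"y":0,"z":0,"rx":0,"ry":0,"rz":0},
    {"grip":0,"x":0,"y":0,"z":0,"rx":0,"ry":0,"rz":0},
  ],
)

```text
t: 4.78
position: [457.6, -120.6, 65.0]
tool_rot: [[0.218, 0.976, -0.0], [0.976, -0.218, -0.0], [-0.0, -0.0, -1.0]]
ft_force: [-2.2, 0.6, 7.5]
finger_gap: 0.6
gripper_force: 3.7
```

jog_arm(
  deltas=[
    {"grip":0,"x":0,"y":0,"z":0.025,"rx":0,"ry":0,"rz":0},
    {"grip":0,"x":0,"y":0,"z":0,"rx":0,"ry":0,"rz":0},
    {"grip":0,"x":0,"y":0,"z":0,"rx":0,"ry":0,"rz":0},
  ],
)

```text
t: 5.03
position: [457.7, -120.7, 64.2]
tool_rot: [[0.218, 0.976, -0.0], [0.976, -0.218, -0.0], [-0.0, -0.0, -1.0]]
ft_force: [-2.7, 1.0, 8.5]
finger_gap: 0.5
gripper_force: 4.2
```

jog_arm(
  deltas=[
    {"grip":0,"x":0,"y":0,"z":0.0125,"rx":0,"ry":0,"rz":0},
    {"grip":0,"x":0,"y":0,"z":0,"rx":0,"ry":0,"rz":0},
    {"grip":0,"x":0,"y":0,"z":0,"rx":0,"ry":0,"rz":0},
  ],
)

```text
t: 5.28
position: [457.7, -120.6, 63.8]
tool_rot: [[0.218, 0.976, -0.0], [0.976, -0.218, -0.0], [-0.0, -0.0, -1.0]]
ft_force: [-3.8, 1.3, 8.7]
finger_gap: 0.7
gripper_force: 4.5
```

jog_arm(
  deltas=[
    {"grip":0,"x":0,"y":0,"z":0.0125,"rx":0,"ry":0,"rz":0},
    {"grip":0,"x":0,"y":0,"z":0,"rx":0,"ry":0,"rz":0},
    {"grip":0,"x":0,"y":0,"z":0,"rx":0,"ry":0,"rz":0},
  ],
)

```text
t: 5.53
position: [457.6, -120.6, 63.3]
tool_rot: [[0.218, 0.976, -0.0], [0.976, -0.218, -0.0], [-0.0, -0.0, -1.0]]
ft_force: [-2.9, 1.0, 8.4]
finger_gap: 0.4
gripper_force: 4.7
```

jog_arm(
  deltas=[
    {"grip":0,"x":0,"y":0,"z":0.0125,"rx":0,"ry":0,"rz":0},
    {"grip":0,"x":0,"y":0,"z":0,"rx":0,"ry":0,"rz":0},
    {"grip":0,"x":0,"y":0,"z":0,"rx":0,"ry":0,"rz":0},
  ],
)

```text
t: 5.78
position: [457.6, -120.6, 62.9]
tool_rot: [[0.218, 0.976, -0.0], [0.976, -0.218, -0.0], [-0.0, -0.0, -1.0]]
ft_force: [-2.8, 1.1, 9.3]
finger_gap: 0.7
gripper_force: 5.0
```

jog_arm(
  deltas=[
    {"grip":0,"x":0,"y":0,"z":0.0125,"rx":0,"ry":0,"rz":0},
    {"grip":0,"x":0,"y":0,"z":0,"rx":0,"ry":0,"rz":0},
    {"grip":0,"x":0,"y":0,"z":0,"rx":0,"ry":0,"rz":0},
  ],
)

```text
t: 6.03
position: [457.7, -120.7, 62.5]
tool_rot: [[0.218, 0.976, -0.0], [0.976, -0.218, -0.0], [-0.0, -0.0, -1.0]]
ft_force: [-2.9, 0.4, 11.1]
finger_gap: 0.3
gripper_force: 5.2
```

jog_arm(
  deltas=[
    {"grip":0,"x":0,"y":0,"z":0.0125,"rx":0,"ry":0,"rz":0},
    {"grip":0,"x":0,"y":0,"z":0,"rx":0,"ry":0,"rz":0},
    {"grip":0,"x":0,"y":0,"z":0,"rx":0,"ry":0,"rz":0},
    {"grip":0,"x":0,"y":0,"z":0,"rx":0,"ry":0,"rz":0},
  ],
)

```text
t: 6.37
position: [457.7, -120.7, 62.1]
tool_rot: [[0.218, 0.976, -0.0], [0.976, -0.218, -0.0], [-0.0, -0.0, -1.0]]
ft_force: [-3.6, 0.8, 10.9]
finger_gap: 0.6
gripper_force: 5.5
```

jog_arm(
  deltas=[
    {"grip":0,"x":0,"y":0,"z":0.0125,"rx":0,"ry":0,"rz":0},
    {"grip":0,"x":0,"y":0,"z":0,"rx":0,"ry":0,"rz":0},
    {"grip":0,"x":0,"y":0,"z":0,"rx":0,"ry":0,"rz":0},
    {"grip":0,"x":0,"y":0,"z":0,"rx":0,"ry":0,"rz":0},
  ],
)

```text
t: 6.7
position: [457.7, -120.7, 61.7]
tool_rot: [[0.218, 0.976, -0.0], [0.976, -0.218, -0.0], [-0.0, -0.0, -1.0]]
ft_force: [-3.7, 1.5, 11.7]
finger_gap: 0.2
gripper_force: 6.0
```

jog_arm(
  deltas=[
    {"grip":0,"x":0,"y":0,"z":0.0125,"rx":0,"ry":0,"rz":0},
    {"grip":0,"x":0,"y":0,"z":0,"rx":0,"ry":0,"rz":0},
    {"grip":0,"x":0,"y":0,"z":0,"rx":0,"ry":0,"rz":0},
    {"grip":0,"x":0,"y":0,"z":0,"rx":0,"ry":0,"rz":0},
  ],
)

```text
t: 7.03
position: [457.7, -120.7, 61.3]
tool_rot: [[0.218, 0.976, -0.0], [0.976, -0.218, -0.0], [-0.0, -0.0, -1.0]]
ft_force: [-3.8, 0.6, 12.9]
finger_gap: 0.7
gripper_force: 6.6
```

jog_arm(
  deltas=[
    {"grip":0,"x":0,"y":0,"z":0.0125,"rx":0,"ry":0,"rz":0},
    {"grip":0,"x":0,"y":0,"z":0,"rx":0,"ry":0,"rz":0},
    {"grip":0,"x":0,"y":0,"z":0,"rx":0,"ry":0,"rz":0},
    {"grip":0,"x":0,"y":0,"z":0,"rx":0,"ry":0,"rz":0},
  ],
)

```text
t: 7.37
position: [457.7, -120.7, 60.9]
tool_rot: [[0.218, 0.976, -0.001], [0.976, -0.218, -0.0], [-0.0, -0.0, -1.0]]
ft_force: [-4.5, 0.9, 13.8]
finger_gap: 0.3
gripper_force: 7.0
```

jog_arm(
  deltas=[
    {"grip":0,"x":0,"y":0,"z":0.0125,"rx":0,"ry":0,"rz":0},
    {"grip":0,"x":0,"y":0,"z":0,"rx":0,"ry":0,"rz":0},
    {"grip":0,"x":0,"y":0,"z":0,"rx":0,"ry":0,"rz":0},
    {"grip":0,"x":0,"y":0,"z":0,"rx":0,"ry":0,"rz":0},
  ],
)

```text
t: 7.7
position: [457.9, -120.8, 60.6]
tool_rot: [[0.218, 0.976, -0.0], [0.976, -0.218, -0.0], [-0.0, 0.0, -1.0]]
ft_force: [-4.3, 1.0, 15.2]
finger_gap: 0.6
gripper_force: 7.5
```

jog_arm(
  deltas=[
    {"grip":0,"x":0,"y":0,"z":0.0125,"rx":0,"ry":0,"rz":0},
    {"grip":0,"x":0,"y":0,"z":0,"rx":0,"ry":0,"rz":0},
    {"grip":0,"x":0,"y":0,"z":0,"rx":0,"ry":0,"rz":0},
    {"grip":0,"x":0,"y":0,"z":0,"rx":0,"ry":0,"rz":0},
  ],
)

```text
t: 8.03
position: [458.2, -120.9, 60.4]
tool_rot: [[0.218, 0.976, 0.001], [0.976, -0.218, -0.001], [-0.001, 0.001, -1.0]]
ft_force: [-5.0, 1.9, 15.7]
finger_gap: 1.0
gripper_force: 7.7
```

The force now climbs about three times faster and the arm is barely moving, so the first tongue is on its stop. It takes about 1.25 N/mm and meets the stop near 11 N. I'll let go and move on to the middle tongue.

jog_arm(
  deltas=[
    {"grip":0,"x":0,"y":0,"z":-0.2,"rx":0,"ry":0,"rz":0},
    {"grip":0,"x":0,"y":0,"z":-0.25,"rx":0,"ry":0,"rz":0},
    {"grip":0,"x":0,"y":0,"z":-0.25,"rx":0,"ry":0,"rz":0},
    {"grip":0,"x":0.7,"y":-0.015,"z":0,"rx":0,"ry":0,"rz":0},
    {"grip":0,"x":0.675,"y":0,"z":0,"rx":0,"ry":0,"rz":0},
    {"grip":0,"x":0,"y":0,"z":0.2,"rx":0,"ry":0,"rz":0},
    {"grip":0,"x":0,"y":0,"z":0,"rx":0,"ry":0,"rz":0},
    {"grip":0,"x":0,"y":0,"z":0,"rx":0,"ry":0,"rz":0},
    {"grip":0,"x":0,"y":0,"z":0,"rx":0,"ry":0,"rz":0},
  ],
)

```text
t: 8.78
position: [468.7, -67.4, 78.2]
tool_rot: [[0.219, 0.976, -0.001], [0.976, -0.219, -0.0], [-0.0, -0.001, -1.0]]
ft_force: [0.7, -0.9, -0.1]
finger_gap: 0.5
gripper_force: 0.0
```

```bash
python3 - <<'E'
from h import *
np.set_printoptions(precision=1,suppress=True)
o=manip.get_obs(); m=camera_model("wrist"); im=save("wrist","w5")
print(o["position"],o["finger_gap"],o["ft_force"]); R=np.array(o["tool_rot"])
for r in place_of("pin_a","wrist")[:4]:
        p=at_z("wrist",r["position"],57,m); print(round(r["score"],2),np.array(r["position"]),p,"tool",R.T@(p-o["position"]))
E
```

```text
[468.7 -67.4  78.2] 0.5200752636868246 [ 0.7 -0.9 -0.1]
0.92 [238.4 324.2] [467.8 -70.9  57. ] tool [-3.7 -0.1 21.2]
0.79 [156.2 323. ] [479.7 -14.5  57. ] tool [54.  -0.8 21.2]
```

jog_arm(
  deltas=[
    {"grip":0,"x":-0.035,"y":0,"z":0.1,"rx":0,"ry":0,"rz":0},
    {"grip":0,"x":0,"y":0,"z":0.1,"rx":0,"ry":0,"rz":0},
    {"grip":0,"x":0,"y":0,"z":0.05,"rx":0,"ry":0,"rz":0},
    {"grip":0,"x":0,"y":0,"z":0.05,"rx":0,"ry":0,"rz":0},
    {"grip":0,"x":0,"y":0,"z":0,"rx":0,"ry":0,"rz":0},
    {"grip":0,"x":0,"y":0,"z":0,"rx":0,"ry":0,"rz":0},
  ],
)

```text
t: 9.38
position: [468.7, -68.3, 66.6]
tool_rot: [[0.218, 0.976, -0.0], [0.976, -0.218, -0.0], [-0.0, -0.0, -1.0]]
ft_force: [-2.1, -0.5, 2.8]
finger_gap: 0.7
gripper_force: 1.7
```

jog_arm(
  deltas=[
    {"grip":0,"x":0,"y":0,"z":0.05,"rx":0,"ry":0,"rz":0},
    {"grip":0,"x":0,"y":0,"z":0,"rx":0,"ry":0,"rz":0},
    {"grip":0,"x":0,"y":0,"z":0,"rx":0,"ry":0,"rz":0},
    {"grip":0,"x":0,"y":0,"z":0,"rx":0,"ry":0,"rz":0},
  ],
)

```text
t: 9.72
position: [469.0, -68.2, 64.7]
tool_rot: [[0.218, 0.976, 0.001], [0.976, -0.218, -0.0], [-0.0, 0.001, -1.0]]
ft_force: [-1.4, -0.3, 4.6]
finger_gap: 0.3
gripper_force: 2.3
```

jog_arm(
  deltas=[
    {"grip":0,"x":0,"y":0,"z":0.025,"rx":0,"ry":0,"rz":0},
    {"grip":0,"x":0,"y":0,"z":0,"rx":0,"ry":0,"rz":0},
    {"grip":0,"x":0,"y":0,"z":0,"rx":0,"ry":0,"rz":0},
    {"grip":0,"x":0,"y":0,"z":0,"rx":0,"ry":0,"rz":0},
  ],
)

```text
t: 10.05
position: [469.0, -68.1, 63.7]
tool_rot: [[0.218, 0.976, 0.0], [0.976, -0.218, -0.0], [-0.0, 0.0, -1.0]]
ft_force: [-1.7, -0.1, 5.3]
finger_gap: 0.5
gripper_force: 2.7
```

jog_arm(
  deltas=[
    {"grip":0,"x":0,"y":0,"z":0.025,"rx":0,"ry":0,"rz":0},
    {"grip":0,"x":0,"y":0,"z":0,"rx":0,"ry":0,"rz":0},
    {"grip":0,"x":0,"y":0,"z":0,"rx":0,"ry":0,"rz":0},
    {"grip":0,"x":0,"y":0,"z":0,"rx":0,"ry":0,"rz":0},
  ],
)

```text
t: 10.38
position: [468.9, -68.2, 62.8]
tool_rot: [[0.218, 0.976, 0.0], [0.976, -0.218, -0.0], [-0.0, 0.0, -1.0]]
ft_force: [-1.1, 0.1, 6.1]
finger_gap: 0.5
gripper_force: 3.0
```

jog_arm(
  deltas=[
    {"grip":0,"x":0,"y":0,"z":0.025,"rx":0,"ry":0,"rz":0},
    {"grip":0,"x":0,"y":0,"z":0,"rx":0,"ry":0,"rz":0},
    {"grip":0,"x":0,"y":0,"z":0,"rx":0,"ry":0,"rz":0},
    {"grip":0,"x":0,"y":0,"z":0,"rx":0,"ry":0,"rz":0},
  ],
)

```text
t: 10.72
position: [468.9, -68.1, 61.8]
tool_rot: [[0.218, 0.976, 0.0], [0.976, -0.218, -0.0], [-0.0, 0.0, -1.0]]
ft_force: [-1.8, -0.1, 7.1]
finger_gap: 0.9
gripper_force: 3.4
```

jog_arm(
  deltas=[
    {"grip":0,"x":0,"y":0,"z":0.025,"rx":0,"ry":0,"rz":0},
    {"grip":0,"x":0,"y":0,"z":0,"rx":0,"ry":0,"rz":0},
    {"grip":0,"x":0,"y":0,"z":0,"rx":0,"ry":0,"rz":0},
    {"grip":0,"x":0,"y":0,"z":0,"rx":0,"ry":0,"rz":0},
  ],
)

```text
t: 11.05
position: [468.9, -68.1, 60.9]
tool_rot: [[0.218, 0.976, 0.0], [0.976, -0.218, -0.0], [0.0, 0.0, -1.0]]
ft_force: [-2.3, -1.0, 7.4]
finger_gap: 0.5
gripper_force: 3.7
```

jog_arm(
  deltas=[
    {"grip":0,"x":0,"y":0,"z":0.025,"rx":0,"ry":0,"rz":0},
    {"grip":0,"x":0,"y":0,"z":0,"rx":0,"ry":0,"rz":0},
    {"grip":0,"x":0,"y":0,"z":0,"rx":0,"ry":0,"rz":0},
    {"grip":0,"x":0,"y":0,"z":0,"rx":0,"ry":0,"rz":0},
  ],
)

```text
t: 11.38
position: [468.9, -68.1, 60.0]
tool_rot: [[0.218, 0.976, -0.0], [0.976, -0.218, -0.0], [-0.0, -0.0, -1.0]]
ft_force: [-2.8, -0.5, 7.9]
finger_gap: 0.6
gripper_force: 4.0
```

jog_arm(
  deltas=[
    {"grip":0,"x":0,"y":0,"z":0.025,"rx":0,"ry":0,"rz":0},
    {"grip":0,"x":0,"y":0,"z":0,"rx":0,"ry":0,"rz":0},
    {"grip":0,"x":0,"y":0,"z":0,"rx":0,"ry":0,"rz":0},
    {"grip":0,"x":0,"y":0,"z":0,"rx":0,"ry":0,"rz":0},
  ],
)

```text
t: 11.72
position: [468.9, -68.1, 59.2]
tool_rot: [[0.218, 0.976, 0.0], [0.976, -0.218, -0.0], [0.0, 0.0, -1.0]]
ft_force: [-2.6, 0.3, 9.1]
finger_gap: 0.3
gripper_force: 4.6
```

jog_arm(
  deltas=[
    {"grip":0,"x":0,"y":0,"z":0.0125,"rx":0,"ry":0,"rz":0},
    {"grip":0,"x":0,"y":0,"z":0.0125,"rx":0,"ry":0,"rz":0},
    {"grip":0,"x":0,"y":0,"z":0,"rx":0,"ry":0,"rz":0},
    {"grip":0,"x":0,"y":0,"z":0,"rx":0,"ry":0,"rz":0},
    {"grip":0,"x":0,"y":0,"z":0,"rx":0,"ry":0,"rz":0},
  ],
)

```text
t: 12.13
position: [469.0, -68.1, 58.5]
tool_rot: [[0.218, 0.976, -0.0], [0.976, -0.218, -0.0], [-0.0, -0.0, -1.0]]
ft_force: [-2.7, 0.4, 11.2]
finger_gap: 0.5
gripper_force: 5.7
```

The middle tongue is on its stop. It takes about 0.75 N/mm and its stop is near 59.5, 11.8 mm down. On to the last tongue.

jog_arm(
  deltas=[
    {"grip":0,"x":0,"y":0,"z":-0.2,"rx":0,"ry":0,"rz":0},
    {"grip":0,"x":0,"y":0,"z":-0.25,"rx":0,"ry":0,"rz":0},
    {"grip":0,"x":0,"y":0,"z":-0.25,"rx":0,"ry":0,"rz":0},
    {"grip":0,"x":0.7,"y":-0.015,"z":0,"rx":0,"ry":0,"rz":0},
    {"grip":0,"x":0.675,"y":0,"z":0,"rx":0,"ry":0,"rz":0},
    {"grip":0,"x":0,"y":0,"z":0.175,"rx":0,"ry":0,"rz":0},
    {"grip":0,"x":0,"y":0,"z":0,"rx":0,"ry":0,"rz":0},
    {"grip":0,"x":0,"y":0,"z":0,"rx":0,"ry":0,"rz":0},
    {"grip":0,"x":0,"y":0,"z":0,"rx":0,"ry":0,"rz":0},
  ],
)

```text
t: 12.88
position: [479.7, -14.9, 78.1]
tool_rot: [[0.219, 0.976, -0.001], [0.976, -0.219, -0.0], [-0.0, -0.001, -1.0]]
ft_force: [0.5, 0.3, 0.9]
finger_gap: 0.7
gripper_force: 0.0
```

```bash
python3 - <<'E'
from h import *
np.set_printoptions(precision=1,suppress=True)
o=manip.get_obs(); m=camera_model("wrist"); im=save("wrist","w6")
print(o["position"],o["finger_gap"],o["ft_force"]); R=np.array(o["tool_rot"])
for r in place_of("pin_a","wrist")[:4]:
        p=at_z("wrist",r["position"],57,m); print(round(r["score"],2),np.array(r["position"]),p,"tool",R.T@(p-o["position"]))
E
```

```text
[479.7 -14.9  78.1] 0.7255904579538407 [0.5 0.3 0.9]
0.72 [232.4 324.9] [480.3 -14.2  57. ] tool [ 0.8  0.4 21.1]
0.63 [361.4 322.9] [ 454.6 -120.5   57. ] tool [-108.5   -1.3   21.2]
```

Centred. I'll press it now.

jog_arm(
  deltas=[
    {"grip":0,"x":0,"y":0,"z":0.1,"rx":0,"ry":0,"rz":0},
    {"grip":0,"x":0,"y":0,"z":0.1,"rx":0,"ry":0,"rz":0},
    {"grip":0,"x":0,"y":0,"z":0.05,"rx":0,"ry":0,"rz":0},
    {"grip":0,"x":0,"y":0,"z":0.05,"rx":0,"ry":0,"rz":0},
    {"grip":0,"x":0,"y":0,"z":0,"rx":0,"ry":0,"rz":0},
    {"grip":0,"x":0,"y":0,"z":0,"rx":0,"ry":0,"rz":0},
  ],
)

```text
t: 13.48
position: [480.1, -14.4, 66.5]
tool_rot: [[0.218, 0.976, -0.0], [0.976, -0.218, -0.0], [-0.0, -0.0, -1.0]]
ft_force: [-0.0, 0.1, 2.1]
finger_gap: 0.4
gripper_force: 1.0
```

jog_arm(
  deltas=[
    {"grip":0,"x":0,"y":0,"z":0.05,"rx":0,"ry":0,"rz":0},
    {"grip":0,"x":0,"y":0,"z":0,"rx":0,"ry":0,"rz":0},
    {"grip":0,"x":0,"y":0,"z":0,"rx":0,"ry":0,"rz":0},
    {"grip":0,"x":0,"y":0,"z":0,"rx":0,"ry":0,"rz":0},
  ],
)

```text
t: 13.82
position: [480.4, -14.3, 64.6]
tool_rot: [[0.218, 0.976, 0.0], [0.976, -0.218, -0.0], [-0.0, 0.0, -1.0]]
ft_force: [-0.2, 0.4, 2.9]
finger_gap: 0.7
gripper_force: 1.4
```

jog_arm(
  deltas=[
    {"grip":0,"x":0,"y":0,"z":0.025,"rx":0,"ry":0,"rz":0},
    {"grip":0,"x":0,"y":0,"z":0,"rx":0,"ry":0,"rz":0},
    {"grip":0,"x":0,"y":0,"z":0,"rx":0,"ry":0,"rz":0},
    {"grip":0,"x":0,"y":0,"z":0,"rx":0,"ry":0,"rz":0},
  ],
)

```text
t: 14.15
position: [480.3, -14.3, 63.6]
tool_rot: [[0.218, 0.976, 0.0], [0.976, -0.218, -0.0], [0.0, 0.0, -1.0]]
ft_force: [0.3, -0.2, 3.2]
finger_gap: 0.9
gripper_force: 1.6
```

jog_arm(
  deltas=[
    {"grip":0,"x":0,"y":0,"z":0.025,"rx":0,"ry":0,"rz":0},
    {"grip":0,"x":0,"y":0,"z":0,"rx":0,"ry":0,"rz":0},
    {"grip":0,"x":0,"y":0,"z":0,"rx":0,"ry":0,"rz":0},
    {"grip":0,"x":0,"y":0,"z":0,"rx":0,"ry":0,"rz":0},
  ],
)

```text
t: 14.48
position: [480.3, -14.3, 62.6]
tool_rot: [[0.218, 0.976, 0.0], [0.976, -0.218, -0.0], [0.0, 0.0, -1.0]]
ft_force: [-1.6, 0.4, 4.9]
finger_gap: 0.8
gripper_force: 2.4
```

jog_arm(
  deltas=[
    {"grip":0,"x":0,"y":0,"z":0.025,"rx":0,"ry":0,"rz":0},
    {"grip":0,"x":0,"y":0,"z":0,"rx":0,"ry":0,"rz":0},
    {"grip":0,"x":0,"y":0,"z":0,"rx":0,"ry":0,"rz":0},
    {"grip":0,"x":0,"y":0,"z":0,"rx":0,"ry":0,"rz":0},
  ],
)

```text
t: 14.82
position: [480.3, -14.3, 61.8]
tool_rot: [[0.218, 0.976, 0.0], [0.976, -0.218, -0.0], [0.0, 0.0, -1.0]]
ft_force: [-0.8, 1.0, 6.5]
finger_gap: 0.5
gripper_force: 3.2
```

All three have been tested: about 1.25, 0.75 and 0.43 N/mm. The first tongue, nearest the weight, is the stiffest. I'll lift and go over the weight with the gripper open.

jog_arm(
  deltas=[
    {"grip":0,"x":0,"y":0,"z":-0.3,"rx":0,"ry":0,"rz":0},
    {"grip":0,"x":0,"y":0,"z":-0.7,"rx":0,"ry":0,"rz":0},
    {"grip":70,"x":0,"y":0,"z":-0.7,"rx":0,"ry":0,"rz":0},
    {"grip":70,"x":-0.9,"y":0.127,"z":0,"rx":0,"ry":0,"rz":0},
    {"grip":70,"x":-0.9,"y":0.127,"z":0,"rx":0,"ry":0,"rz":0},
    {"grip":70,"x":-0.9,"y":0.127,"z":0,"rx":0,"ry":0,"rz":0},
    {"grip":70,"x":-0.9,"y":0.127,"z":0,"rx":0,"ry":0,"rz":0},
    {"grip":70,"x":-0.9,"y":0.127,"z":0,"rx":0,"ry":0,"rz":0},
    {"grip":70,"x":-0.86,"y":0.127,"z":0,"rx":0,"ry":0,"rz":0},
    {"grip":70,"x":0,"y":0,"z":0,"rx":0,"ry":0,"rz":0},
  ],
)

```text
t: 15.65
position: [462.7, -236.0, 129.2]
tool_rot: [[0.224, 0.975, 0.001], [0.975, -0.224, -0.003], [-0.003, 0.001, -1.0]]
ft_force: [-0.1, 0.9, 0.3]
finger_gap: 50.3
gripper_force: 0.0
```

```bash
python3 - <<'E'
from h import *
np.set_printoptions(precision=1,suppress=True)
m=camera_model("wrist"); o=manip.get_obs();im=save("wrist","w7")
print(o["position"],o["finger_gap"],o["ft_force"]); R=np.array(o["tool_rot"])
for r in place_of("weight","wrist")[:2]:
        p=at_z("wrist",r["position"],0,m); print(round(r["score"],2),np.array(r["position"]),p,"tool",R.T@(p-o["position"]))
for r in place_of("pin_a","wrist")[:4]:
        p=at_z("wrist",r["position"],57,m); print(round(r["score"],2),np.array(r["position"]),p)
E
```

```text
[ 462.7 -236.   129.2] 50.27788107828482 [-0.1  0.9  0.3]
0.91 [191.2 325. ] [ 465.1 -229.8    0. ] tool [  6.9   0.8 129.2]
0.69 [ 77.5 283.5] [ 451.3 -110.6    0. ] tool [120.1 -39.3 128.8]
0.92 [ 77.3 281.9] [ 455.4 -120.9   57. ]
```

View pics/w7.png

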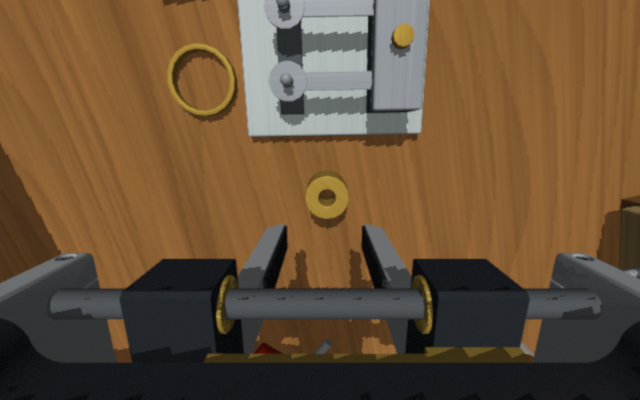

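w7 shows the weight's top at (197,327) and the fingers centred on column 325. The weight is about 7 mm away in tool x. I'll go down and grip.

jog_arm(
  deltas=[
    {"grip":70,"x":0.17,"y":0.035,"z":0.4,"rx":0,"ry":0,"rz":0},
    {"grip":70,"x":0,"y":0,"z":0.3,"rx":0,"ry":0,"rz":0},
    {"grip":70,"x":0,"y":0,"z":0.5,"rx":0,"ry":0,"rz":0},
    {"grip":70,"x":0,"y":0,"z":0.6,"rx":0,"ry":0,"rz":0},
    {"grip":70,"x":0,"y":0,"z":0.5,"rx":0,"ry":0,"rz":0},
    {"grip":70,"x":0,"y":0,"z":0.35,"rx":0,"ry":0,"rz":0},
    {"grip":70,"x":0,"y":0,"z":0,"rx":0,"ry":0,"rz":0},
    {"grip":70,"x":0,"y":0,"z":0,"rx":0,"ry":0,"rz":0},
  ],
)

```text
t: 16.47
position: [465.3, -221.7, 22.5]
tool_rot: [[0.216, 0.976, -0.002], [0.976, -0.216, 0.002], [0.001, -0.003, -1.0]]
ft_force: [0.1, 0.1, 0.6]
finger_gap: 70.0
gripper_force: 0.0
```

jog_arm(
  deltas=[
    {"grip":30,"x":0,"y":0,"z":0,"rx":0,"ry":0,"rz":0},
    {"grip":30,"x":0,"y":0,"z":0,"rx":0,"ry":0,"rz":0},
    {"grip":30,"x":0,"y":0,"z":0,"rx":0,"ry":0,"rz":0},
    {"grip":30,"x":0,"y":0,"z":0,"rx":0,"ry":0,"rz":0},
    {"grip":30,"x":0,"y":0,"z":0,"rx":0,"ry":0,"rz":0},
    {"grip":30,"x":0,"y":0,"z":0,"rx":0,"ry":0,"rz":0},
    {"grip":30,"x":0,"y":0,"z":0,"rx":0,"ry":0,"rz":0},
    {"grip":30,"x":0,"y":0,"z":0,"rx":0,"ry":0,"rz":0},
  ],
  newtons=30,
)

```text
t: 17.13
position: [467.0, -224.5, 24.4]
tool_rot: [[0.218, 0.976, 0.002], [0.976, -0.218, -0.001], [-0.001, 0.002, -1.0]]
ft_force: [0.6, 0.4, 5.9]
finger_gap: 41.4
gripper_force: 31.7
```

jog_arm(
  deltas=[
    {"grip":30,"x":0,"y":0,"z":-0.4,"rx":0,"ry":0,"rz":0},
    {"grip":30,"x":0,"y":0,"z":-0.8,"rx":0,"ry":0,"rz":0},
    {"grip":30,"x":0,"y":0,"z":-0.8,"rx":0,"ry":0,"rz":0},
    {"grip":30,"x":0.6,"y":-0.3,"z":0,"rx":0,"ry":0,"rz":0},
    {"grip":30,"x":0.6,"y":-0.3,"z":0,"rx":0,"ry":0,"rz":0},
    {"grip":30,"x":0.5,"y":-0.2,"z":0,"rx":0,"ry":0,"rz":0},
    {"grip":30,"x":0,"y":0,"z":0,"rx":0,"ry":0,"rz":0},
    {"grip":30,"x":0,"y":0,"z":0,"rx":0,"ry":0,"rz":0},
    {"grip":30,"x":0,"y":0,"z":0,"rx":0,"ry":0,"rz":0},
    {"grip":30,"x":0,"y":0,"z":0,"rx":0,"ry":0,"rz":0},
  ],
)

```text
t: 17.97
position: [449.4, -151.1, 102.9]
tool_rot: [[0.219, 0.976, -0.001], [0.976, -0.219, 0.0], [-0.0, -0.001, -1.0]]
ft_force: [-0.0, 0.1, -3.9]
finger_gap: 41.6
gripper_force: 31.6
```

```bash
python3 - <<'E'
from h import *
np.set_printoptions(precision=1,suppress=True)
m=camera_model("wrist"); o=manip.get_obs();im=save("wrist","w8"); cv2.imwrite("pics/w8.png",cv2.resize(im[60:310,180:440,::-1],None,fx=2.3,fy=2.3))
print(o["position"],o["finger_gap"],o["ft_force"]); R=np.array(o["tool_rot"])
for r in place_of("weight","wrist")[:2]:
    p=at_z("wrist",r["position"],o["position"][2]-24.4,m); print(round(r["score"],2),np.array(r["position"]),p,"tool",R.T@(p-o["position"]))
for r in place_of("pin_a","wrist")[:4]:
    p=at_z("wrist",r["position"],57,m); print(round(r["score"],2),np.array(r["position"]),p,"tool",R.T@(p-o["position"]))
E
```

```text
[ 449.4 -151.1  102.9] 41.6317380004323 [-0.   0.1 -3.9]
0.67 [240.2 323.7] [ 447.5 -157.2   78.5] tool [-6.3 -0.5 24.4]
0.92 [183.  320.7] [ 453.6 -119.8   57. ] tool [31.5 -2.7 45.9]
0.73 [108.5 327. ] [470.1 -68.   57. ] tool [85.6  2.1 45.9]
0.59 [ 23.1 325. ] [480.7 -14.7  57. ] tool [139.9   0.7  45.9]
```

View pics/w8.png

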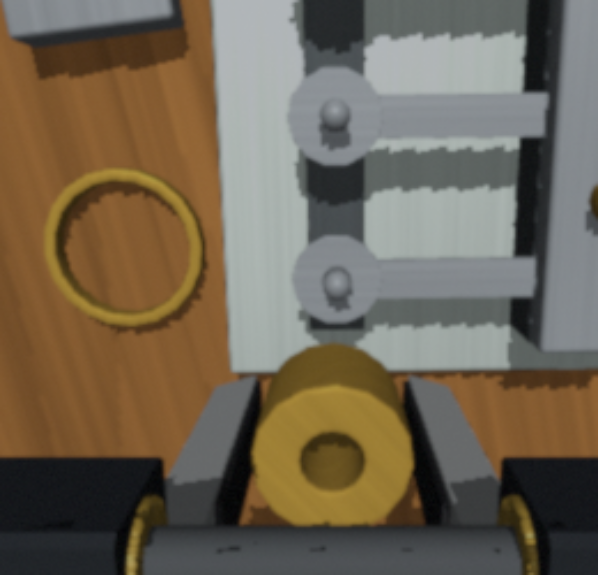

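w8 is a crop. It shows the gripped ring with its top face centred at full-picture pixel (258.7, 324.8). Pin 1 is at (182.2, 326.1) and pin 2 at (109.6, 325.7). The fingers clear both pans.

```bash
python3 - <<'E'
from h import *
np.set_printoptions(precision=1,suppress=True)
m=camera_model("wrist"); o=manip.get_obs(); R=np.array(o["tool_rot"]); P=np.array(o["position"]); print(P)
for n,rc,z in(("wtop",(258.7,324.8),P[2]+15.6),("hole",(260.5,324.8),P[2]+15.6),("pin1",(182.2,326.1),57),("pin2",(109.6,325.7),57)):
    p=at_z("wrist",rc,z,m); print(n,p,R.T@(p-P))
E
```

```text
[ 449.7 -151.2  103.3]
wtop [ 449.6 -152.7  118.9] [ -1.4   0.3 -15.6]
hole [ 449.3 -153.8  118.9] [ -2.6   0.2 -15.6]
pin1 [ 458.1 -120.3   57. ] [32.   1.4 46.3]
pin2 [469.4 -68.7  57. ] [84.8  1.2 46.3]
```

jog_arm(
  deltas=[
    {"grip":30,"x":0.44,"y":0.025,"z":0,"rx":0,"ry":0,"rz":0},
    {"grip":30,"x":0.44,"y":0,"z":0,"rx":0,"ry":0,"rz":0},
    {"grip":30,"x":0,"y":0,"z":0,"rx":0,"ry":0,"rz":0},
    {"grip":30,"x":0,"y":0,"z":0,"rx":0,"ry":0,"rz":0},
    {"grip":30,"x":0,"y":0,"z":0.25,"rx":0,"ry":0,"rz":0},
    {"grip":30,"x":0,"y":0,"z":0.2,"rx":0,"ry":0,"rz":0},
    {"grip":30,"x":0,"y":0,"z":0,"rx":0,"ry":0,"rz":0},
    {"grip":30,"x":0,"y":0,"z":0,"rx":0,"ry":0,"rz":0},
    {"grip":30,"x":0,"y":0,"z":0,"rx":0,"ry":0,"rz":0},
  ],
)

```text
t: 18.87
position: [458.0, -116.7, 85.0]
tool_rot: [[0.219, 0.976, -0.001], [0.976, -0.219, 0.0], [0.0, -0.001, -1.0]]
ft_force: [0.2, 0.1, -3.2]
finger_gap: 41.7
gripper_force: 31.6
```

jog_arm(
  deltas=[
    {"grip":30,"x":0,"y":0,"z":0.05,"rx":0,"ry":0,"rz":0},
    {"grip":30,"x":0,"y":0,"z":0.05,"rx":0,"ry":0,"rz":0},
    {"grip":30,"x":0,"y":0,"z":0,"rx":0,"ry":0,"rz":0},
    {"grip":30,"x":0,"y":0,"z":0,"rx":0,"ry":0,"rz":0},
  ],
)

```text
t: 19.2
position: [458.2, -116.4, 81.4]
tool_rot: [[0.218, 0.976, -0.0], [0.976, -0.218, 0.0], [0.0, -0.0, -1.0]]
ft_force: [0.7, 0.1, -3.4]
finger_gap: 41.6
gripper_force: 31.6
```

Level with the pin top. I'll go down another 4 mm and watch the force.

jog_arm(
  deltas=[
    {"grip":30,"x":0,"y":0,"z":0.05,"rx":0,"ry":0,"rz":0},
    {"grip":30,"x":0,"y":0,"z":0.05,"rx":0,"ry":0,"rz":0},
    {"grip":30,"x":0,"y":0,"z":0,"rx":0,"ry":0,"rz":0},
    {"grip":30,"x":0,"y":0,"z":0,"rx":0,"ry":0,"rz":0},
    {"grip":30,"x":0,"y":0,"z":0,"rx":0,"ry":0,"rz":0},
  ],
)

```text
t: 19.62
position: [458.3, -116.4, 77.4]
tool_rot: [[0.218, 0.976, -0.0], [0.976, -0.218, 0.0], [0.0, -0.0, -1.0]]
ft_force: [-0.2, -0.2, -4.3]
finger_gap: 41.3
gripper_force: 31.6
```

jog_arm(
  deltas=[
    {"grip":30,"x":0,"y":0,"z":0.05,"rx":0,"ry":0,"rz":0},
    {"grip":30,"x":0,"y":0,"z":0.05,"rx":0,"ry":0,"rz":0},
    {"grip":30,"x":0,"y":0,"z":0,"rx":0,"ry":0,"rz":0},
    {"grip":30,"x":0,"y":0,"z":0,"rx":0,"ry":0,"rz":0},
    {"grip":30,"x":0,"y":0,"z":0,"rx":0,"ry":0,"rz":0},
  ],
)

```text
t: 20.03
position: [458.2, -116.4, 73.4]
tool_rot: [[0.218, 0.976, -0.0], [0.976, -0.218, 0.0], [-0.0, -0.0, -1.0]]
ft_force: [0.1, -0.9, -2.5]
finger_gap: 41.2
gripper_force: 31.6
```

jog_arm(
  deltas=[
    {"grip":30,"x":0,"y":0,"z":0.05,"rx":0,"ry":0,"rz":0},
    {"grip":30,"x":0,"y":0,"z":0.05,"rx":0,"ry":0,"rz":0},
    {"grip":30,"x":0,"y":0,"z":0,"rx":0,"ry":0,"rz":0},
    {"grip":30,"x":0,"y":0,"z":0,"rx":0,"ry":0,"rz":0},
    {"grip":30,"x":0,"y":0,"z":0,"rx":0,"ry":0,"rz":0},
  ],
)

```text
t: 20.45
position: [458.2, -116.4, 69.4]
tool_rot: [[0.218, 0.976, -0.0], [0.976, -0.218, 0.0], [0.0, -0.0, -1.0]]
ft_force: [-0.5, -0.1, -3.7]
finger_gap: 41.1
gripper_force: 31.6
```

The pin is inside the hole. I'll lower until the tongue carries the weight.

jog_arm(
  deltas=[
    {"grip":30,"x":0,"y":0,"z":0.05,"rx":0,"ry":0,"rz":0},
    {"grip":30,"x":0,"y":0,"z":0.05,"rx":0,"ry":0,"rz":0},
    {"grip":30,"x":0,"y":0,"z":0,"rx":0,"ry":0,"rz":0},
    {"grip":30,"x":0,"y":0,"z":0,"rx":0,"ry":0,"rz":0},
    {"grip":30,"x":0,"y":0,"z":0,"rx":0,"ry":0,"rz":0},
  ],
)

```text
t: 20.87
position: [458.7, -116.6, 65.8]
tool_rot: [[0.218, 0.976, 0.001], [0.976, -0.218, -0.0], [-0.0, 0.001, -1.0]]
ft_force: [-0.1, 0.2, -0.3]
finger_gap: 41.5
gripper_force: 31.6
```

jog_arm(
  deltas=[
    {"grip":64,"x":0,"y":0,"z":0,"rx":0,"ry":0,"rz":0},
    {"grip":64,"x":0,"y":0,"z":0,"rx":0,"ry":0,"rz":0},
    {"grip":64,"x":0,"y":0,"z":0,"rx":0,"ry":0,"rz":0},
    {"grip":64,"x":0,"y":0,"z":0,"rx":0,"ry":0,"rz":0},
    {"grip":64,"x":0,"y":0,"z":-0.2,"rx":0,"ry":0,"rz":0},
    {"grip":64,"x":0,"y":0,"z":-0.5,"rx":0,"ry":0,"rz":0},
    {"grip":64,"x":0,"y":0,"z":-0.9,"rx":0,"ry":0,"rz":0},
    {"grip":64,"x":0,"y":0,"z":-0.9,"rx":0,"ry":0,"rz":0},
    {"grip":64,"x":0,"y":0,"z":0,"rx":0,"ry":0,"rz":0},
    {"grip":64,"x":0,"y":0,"z":0,"rx":0,"ry":0,"rz":0},
  ],
)

```text
t: 21.7
position: [460.5, -117.4, 168.8]
tool_rot: [[0.218, 0.976, 0.007], [0.976, -0.218, -0.003], [-0.002, 0.007, -1.0]]
ft_force: [-0.1, 0.7, -0.2]
finger_gap: 64.0
gripper_force: 0.0
```

```bash
python3 - <<'E'
from h import *
o=manip.get_obs();print(o["position"],o["ft_force"])
a=save("wrist","w9")[60:310,180:440]; b=save("side","s9")[170:270,280:400]
a=cv2.resize(a,(390,375)); b=cv2.resize(b,(400,375),interpolation=cv2.INTER_CUBIC)
cv2.imwrite("pics/ws9.png",np.hstack([a,b])[:,:,::-1])
E
```

```text
[ 460.52193285 -117.42616212  168.80159767] [-0.08401615  0.65185454 -0.20711897]
```

View pics/ws9.png

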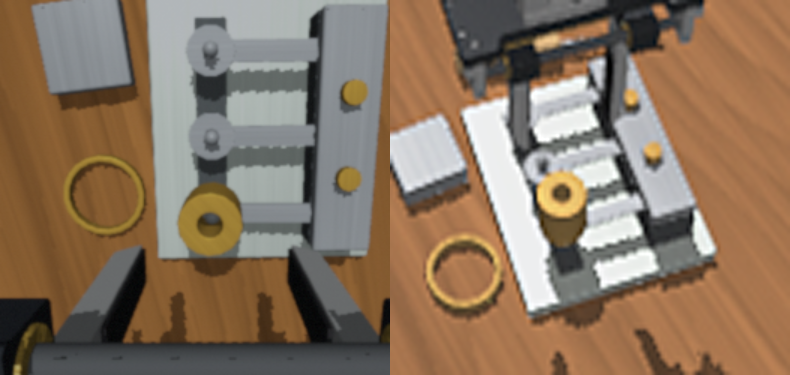

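The picture shows the ring standing upright over pin 1 on its pan (left half, about (212,218)). The gripper is well clear and the bystanders haven't moved. I'll hand it in.

jog_arm(
  deltas=[
    {"grip":64,"x":0,"y":0,"z":0,"rx":0,"ry":0,"rz":0},
    {"grip":64,"x":0,"y":0,"z":0,"rx":0,"ry":0,"rz":0},
    {"grip":64,"x":0,"y":0,"z":0,"rx":0,"ry":0,"rz":0},
    {"grip":64,"x":0,"y":0,"z":0,"rx":0,"ry":0,"rz":0},
    {"grip":64,"x":0,"y":0,"z":0,"rx":0,"ry":0,"rz":0},
  ],
)

```text
t: 22.22
position: [457.9, -116.2, 164.8]
tool_rot: [[0.218, 0.976, -0.001], [0.976, -0.218, 0.001], [0.0, -0.001, -1.0]]
ft_force: [-0.2, 0.2, 0.8]
finger_gap: 63.8
gripper_force: 0.0
```

```bash
python3 -c "
from plant import manip; print(manip.job_done())"
```

```text
the job is handed in; nothing more can be done
None
```

I pressed all three tongues to their stops in order, measuring about 1.25, 0.75 and 0.43 N/mm, set the weight on the pan of the stiffest (the first, nearest the weight), and handed the job in at about 22 s; no verdict was returned.

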